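# Register a ceramic tile in the print nest

### The job

Get the white ceramic tile ready for screen printing: set it in the recess of the aluminium print nest and press it down until its face is flush with the plate. Then turn the winged thumbscrew clockwise until it seats, so that the jaw pushes the tile up against the end wall, and back it off a quarter turn so that the tile lies free of strain. Finish still gripping the thumbscrew at that setting, because I will lock it from the side while you hold it; leave the other things on the bench where they are.

Things in the scene. Friction and masses are not known exactly. Their poses are not given: they have to be found in the camera images.
- tile: loose white ceramic tile, 45 x 60 x 12 mm (its own x, y, z), about 65 to 105 g; lies flat on the bench to the robot's right of the nest. Origin: centre of its underside; z up. It may go into the recess either way round.
- tile_top (a point): centre of the tile's upper face, 12 mm above its origin
- nest: print nest, an aluminium plate bolted to the bench, 110 x 170 x 20 mm (its own x, y, z). Origin: centre of its underside on the bench, z up. The recess for the tile is cut into the -y half; the thumbscrew stands on a boss on the +y half, a block 48 mm (x) by 52 mm (y), whose top is 32 mm above the bench.
- recess (a point): centre of the recess's mouth, level with the plate's top 20 mm above the bench, at y = -42 mm of the nest; axes as the nest's. The recess is 12 mm deep and 47 mm wide in x, its mouth widened all round by a 1.5 mm wide, 3.5 mm deep lead-in; the tile lies with its 60 mm side along y. The end wall is at y = -30 mm from this point, the opposite fixed wall at +33 mm; the jaw stands out of the latter.
- jaw_face (a point): point above the middle of the steel jaw's face, level with the plate's top; the jaw, 26 mm wide, its top 1.5 mm lower, closes the recess at its +y end. The screw drives it along the nest's y: 29.8 mm from the recess's centre when seated, 0.8 mm farther out for each rad that the screw is backed off (31.7 to 32.3 mm at the start).
- ball (a point): centre of a sprung steel ball of 8 mm diameter in the middle of the recess's +x wall, 4 mm below the mouth, standing 2.8 mm proud of the wall. It gives way sideways at 1 to 3 N and pushes the tile to the -x wall; its friction can hold the tile up part way, even tilted, so press the tile down past it, where it stands high, with some 10 to 15 N.
- thumbscrew (a joint): angle by which the thumbscrew is backed off from its seat, rad: 0 = seated (hard stop, jaw closed on the tile), growing anticlockwise seen from above, up to 3.6; it starts at 2.4 to 3.1. Turning it takes about 0.06 N m, and it stays where it is left. It sinks by 0.8 mm per rad as it is turned clockwise.
- wing (a point): point on the screw's axis (y = +40 mm of the nest) at which to grip its black wing: an upright blade 10 mm thick (x) and 46 mm long (y), its flat faces from 8 mm below to 6 mm above this point, its top 11 mm above; 53.5 mm above the bench when seated. A 24 mm collar lies below, its top 16 mm down. It turns with the screw; seated, the blade lies along the nest's length (y).
- evaporating_dish: white porcelain dish, 90 mm, 31 mm high, a bystander; origin: centre of its underside
- dropper_bottle: small brown dropper bottle with a black cap, 35 x 76 mm, a bystander; origin: centre of its underside
- vial_violet: glass vial with a black cap, violet content, 29 x 57 mm, a bystander; origin: centre of its underside
- vial_stray: glass vial with a black cap, 26 x 56 mm, a bystander; origin: centre of its underside
- tweezers: steel tweezers, 123 mm long, 8 mm high, lying, a bystander; origin: centre of the underside
- squeegee_wide: squeegee with a wooden grip, 80 x 105 x 19 mm, lying, a bystander; origin: centre of the underside
- print_frame: wooden printing screen, 219 x 166 x 30 mm, lying, a bystander; origin: centre of the underside
- mortar: dark eight-sided mortar bowl, 81 mm wide, 30 mm high, a bystander near the bench's front edge; origin: centre of its underside
Mind the look-alikes: they are no part of the job. There is more than one size of the tile; the one meant has the size given above.

How it is judged:
On the way, in this order (a step that is already met when the one before it is completed fails the run):
1. the tile is in the recess, its face flush with the plate (z of tile_top in the frame of recess between -0.0025 and 0.0015 m and horizontal distance between tile_top and recess below 0.004 m and angle between tile's own z axis and vertical below 0.04 rad and angle between the y axis of tile and the y axis of nest, either way round below 0.07 rad), for 0.2 s.
2. the thumbscrew is turned home onto its seat, with the tile flush in the recess (value of joint thumbscrew below 0.08 rad and z of tile_top in the frame of recess below 0.0015 m and horizontal distance between tile_top and recess below 0.004 m), for 0.1 s.
At the end, for the whole second after the job is handed in: After seating, the thumbscrew stands a quarter turn back from its seat (1.57 rad, within 0.35 rad), the fingers still grip it with more than 2 N, and the tile lies in the recess flush with the plate (within 1.5 mm above, 4 mm sideways, 0.04 rad of tilt) (all of step 1 and value of joint thumbscrew between 1.22 and 1.92 rad and contact force between the fingers and thumbscrew above 2 N); the arm keeps its last pose, push and grip.
It fails at once if a bystander is moved by more than 25 mm (distance of any of evaporating_dish, dropper_bottle, vial_violet, vial_stray, tweezers, squeegee_wide, print_frame, mortar from where it was at the start of the episode above 0.025 m).
It also fails if it takes over 64 s, if anything falls off the work surface, if the arm or the gripper's body presses on something with over 40 N, if the wrist force passes 120 N, or if a joint passes its speed limit or range.

### The arm

A 6-joint arm with a two-finger parallel gripper is mounted at the origin on a cart in front of the work surface, level with it; the furniture and walls round the work are solid. World frame = base frame: x ahead of the robot, y to its left, z up, the work surface at z = 0. Lengths are in m, angles in rad, forces in N, time in s.
With the tool pointing down it reaches from about 0.3 to 0.875 m from the base axis. Payload 6.4 kg.
Tool frame: the origin (TCP) lies at the very end of the fingers, on their centre line; the grasp point (between the pads) lies 19 mm behind it (arm.tcp_to_grasp is the distance from the TCP to the grasp point, in m); z points along the fingers, y is the direction in which the jaws open and shut (so a half turn about z gives the same grasp; the last joint's range is limited). The gripper opens to 88 mm and grips with 3 to 60 N. Pads are 18 mm wide; open, the fingers measure 123 mm over their backs; the gripper's body (75 mm by 187 mm) begins 45 mm behind the grasp point.
Start: joints at [0.93, 0.181, 1.607, -0, 1.354, -0.206], TCP at [0.242, 0.522, 0.239] pointing down, gripper open.
Joint ranges: [-2.99, 2.99], [-0.89, 2.07], [0.3, 2.58], [-1.14, 4.28], [0, 2.63], [-3.12, 3.12]. Speed limits (rad/s): [2.57, 2.57, 3.01, 3.14, 3.14, 3.14].

### API

Orientations are given as a rotation vector (axis times angle).
In Python, from station import arm gives the robot as it stands. The module is installed in compiled form; this text tells all that it offers.
- The arm moves only by the shell command python3 -m inch 'ROWS' [FORCE]. ROWS is JSON, a list that holds one entry, the list of rows, each a list of 7 numbers: the shift along the tool's x, y, z in units of 40 mm (1.0 is 40 mm), then the turn, a rotation vector about the tool's x, y, z in units of 5 degrees (1.0 is 5 degrees), then the finger opening in mm, from 0 to 88.1. In form: [[[dx, dy, dz, ax, ay, az, gripper], ...]]. A call has 1 to 12 rows; each row is the pose to reach, as a shift and turn from the pose commanded when the call began, along the tool's axes at that moment; what a row does not reach only later rows make up. A row lasts 1/8 s, in which the tool goes at most 62.5 mm and 10.7 degrees, less where a joint would pass 70% of its speed; a pose out of reach is approached as far as the arm can. A call with a gripper value outside its range is refused whole. The fingers move at their own pace and stop on an object; FORCE is the grip in N (left out, the last holds). Time passes only in rows, so rows that repeat a pose let the fingers close. It gives the time, the measured TCP pose, the force and the opening at its end, in the units of the state.
- arm.observe(): the state, without advancing time (a new reading comes with each control period).
- arm.capture(name): name is "scene" or "top"; returns a dict with "frame" (420x560x3 uint8, red, green, blue), "camera_matrix" (3x3 intrinsics, pixels), "cam_to_world" (4x4, takes a point from camera to world coordinates). Camera axes: x right, y down, z forward; pixel columns grow to the right and rows downward; lengths in m; the calibration is good to about 2 mm. A picture is of the moment at which its call begins. There is no depth.
- arm.close_job(): hands the job in, once; it reports no verdict.
The state is a dict: "time_s": time; "joint_pos": joint angles; "qvel": joint speeds; "joint_efforts": joint torques, N m; "tool_pos": TCP position; "eef_rot": TCP orientation; "contact_force": force on the tool from outside, world axes, zero at the start; "moment": the same for the moment, N m; "opening": opening from 0.0 (shut) to 1.0 (fully open).
Only numpy, scipy, OpenCV 4.12 (cv2) and the standard library are available. Lean on these libraries where they do the work, as an engineer would, in place of code of your own. Each camera call takes 0.05 s, during which the arm holds its last target.

## Working session

There is one attempt and no reset: what is moved stays moved. The work goes in short steps, Python scripts to look and compute and a shell command to move; the robot and the scene stay as the last step left them, time stands still between calls to the robot, and variables do not carry over. Pictures are saved under pics/ and viewed, and the job is handed in when it is done.

```bash
mkdir -p pics; ls; python3 - <<'E'
from station import arm
import cv2,numpy as np
s=arm.observe()
for k,v in s.items(): print(k,np.round(v,4))
print(arm.tcp_to_grasp)
for n in("scene","top"):
    c=arm.capture(n); cv2.imwrite(f"pics/{n}0.png",c["frame"][:,:,::-1]); print(n,c["camera_matrix"],np.round(c["cam_to_world"],4))
E
```

```text
pics
time_s 0.0
joint_pos [ 0.9297  0.1815  1.608  -0.      1.3538 -0.2063]
qvel [ 0.0003 -0.0012  0.0009  0.0005  0.0014  0.0007]
joint_efforts [-1.00000e-04 -4.33865e+01 -3.41852e+01  7.02000e-02  3.86000e-02
 -1.00000e-04]
tool_pos [0.2419 0.5211 0.2378]
eef_rot [-6.774e-01 -3.067e+00  2.500e-03]
contact_force [-0.3648  0.171   0.5759]
moment [-0.0384  0.0383  0.0284]
opening 0.9987
0.0187
scene [[454.38257199   0.         277.30152148]
 [  0.         454.38257199 210.0576361 ]
 [  0.           0.           1.        ]] [[ 7.124e-01 -4.342e-01  5.514e-01 -1.250e-01]
 [-7.018e-01 -4.403e-01  5.601e-01 -7.273e-01]
 [-4.000e-04 -7.859e-01 -6.183e-01  8.098e-01]
 [ 0.000e+00  0.000e+00  0.000e+00  1.000e+00]]
top [[419.96428153   0.         286.32293258]
 [  0.         419.96428153 207.78892096]
 [  0.           0.           1.        ]] [[-0.0114 -0.9941  0.1077  0.4322]
 [-0.9998  0.0097 -0.0163 -0.0644]
 [ 0.0151 -0.1079 -0.994   1.1829]
 [ 0.      0.      0.      1.    ]]
```

View pics/scene0.png

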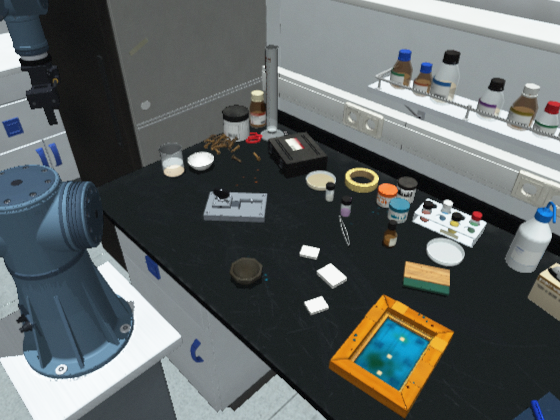

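View pics/top0.png

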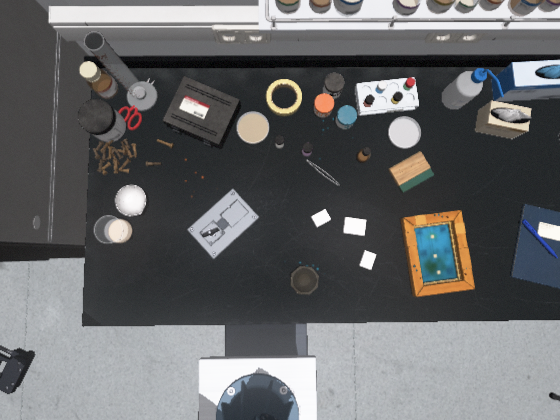

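Three candidate tiles in the top view: (321,218), (355,226) and (368,260). The same three appear in the scene view at (310,252), (331,275) and (316,305). I'll measure their sizes, crop them, and look closely at the nest.

```bash
cat > h.py <<'E'
from station import arm
import cv2,numpy as np
from scipy.spatial.transform import Rotation as R
def ray(c,uv):
    K=c["camera_matrix"];T=c["cam_to_world"]
    d=T[:3,:3]@np.linalg.inv(K)@np.array([uv[0],uv[1],1.]);return T[:3,3],d
def onplane(c,uv,z):
    o,d=ray(c,uv);return o+d*(z-o[2])/d[2]
def tri(c1,a,c2,b):
    o1,d1=ray(c1,a);o2,d2=ray(c2,b)
    A=np.stack([d1,-d2],1);t=np.linalg.lstsq(A,o2-o1,rcond=None)[0]
    p,q=o1+t[0]*d1,o2+t[1]*d2;return (p+q)/2,np.linalg.norm(p-q)
def proj(c,p):
    K=c["camera_matrix"];T=c["cam_to_world"]
    q=K@(T[:3,:3].T@(np.asarray(p)-T[:3,3]));return q[:2]/q[2]
def crop(c,x0,y0,w,h,s,name):
    im=c["frame"][y0:y0+h,x0:x0+w,::-1];cv2.imwrite(f"pics/{name}.png",cv2.resize(im,None,fx=s,fy=s,interpolation=cv2.INTER_CUBIC))
E
python3 - <<'E'
from h import *
for n,box in(("top",(300,200,90,80)),("scene",(290,235,70,90))):
    c=arm.capture(n)
    x0,y0,w,h=box
    f=c["frame"];g=f[y0:y0+h,x0:x0+w].min(2)
    m=(g>110).astype(np.uint8)
    for k in cv2.findContours(m,cv2.RETR_EXTERNAL,cv2.CHAIN_APPROX_NONE)[0]:
        if cv2.contourArea(k)<50: continue
        P=np.array([onplane(c,(p[0][0]+x0,p[0][1]+y0),.012)[:2] for p in k])
        (ct,sz,a)=cv2.minAreaRect((P*1000).astype(np.float32)); M=cv2.moments(k)
        print(n,[M['m10']/M['m00']+x0,M['m01']/M['m00']+y0],"world mm",np.round(ct,1),np.round(sz,1),round(a,1))
    if n=="top":
        crop(c,300,200,90,80,7,"tiles_top"); crop(c,180,180,85,85,7,"nest_top")
    else: crop(c,195,180,80,50,9,"nest_scene"); crop(c,290,235,70,90,6,"tiles_scene")
E
```

```text
top [367.3407960199005, 259.64179104477614] world mm [ 412.2 -307. ] [36.7 47.5] 68.8
top [354.26183431952666, 225.94230769230768] world mm [ 506.1 -273.2] [61.9 47.3] 81.3
top [320.64358974358976, 217.63247863247864] world mm [ 530.5 -179.6] [36.2 47.6] 28.0
scene [316.0690521029504, 304.72567482736974] world mm [ 407.4 -311.1] [41.2 47.2] 68.3
scene [331.4430432955023, 274.957965531736] world mm [ 501.7 -275.6] [68.6 52.3] 81.1
scene [309.04824561403507, 251.4701754385965] world mm [ 524.3 -182.4] [44.  47.2] 27.5
```

View pics/tiles_top.png

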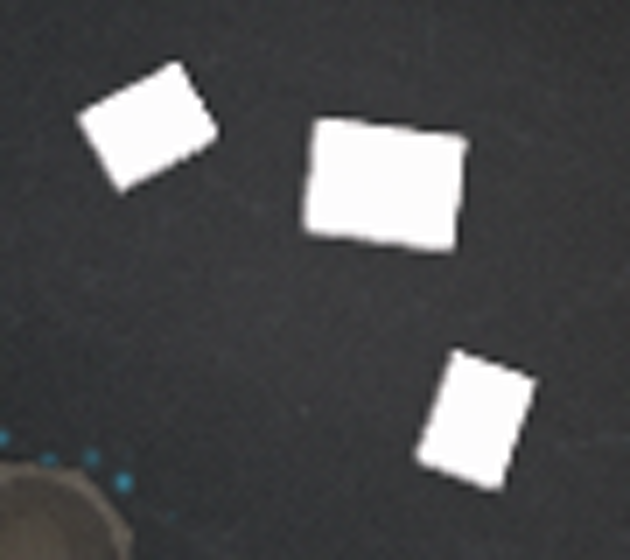

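View pics/nest_top.png

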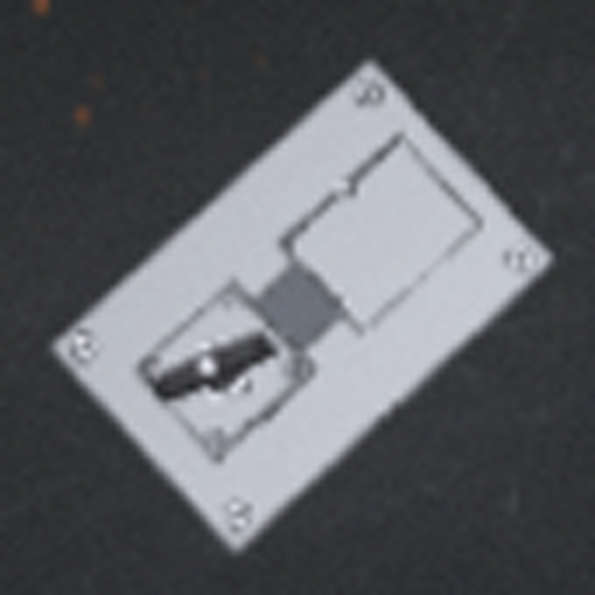

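View pics/nest_scene.png

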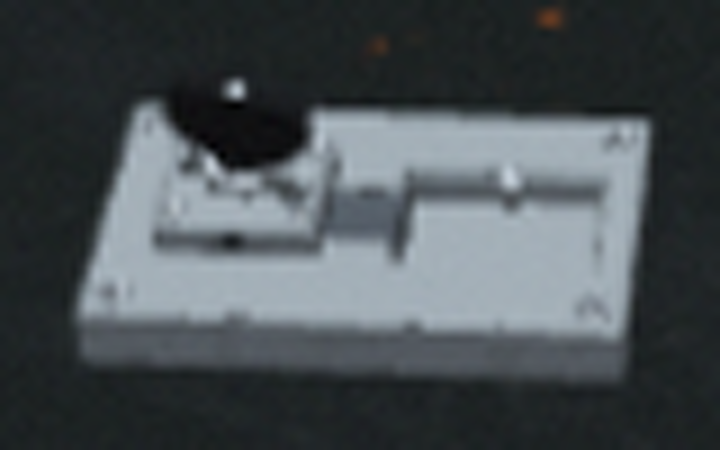

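The only 60 x 45 tile is the middle one at top (354,226). The other two measure about 36 x 47. In the nest crop the recess is at the upper right, with the ball on its upper-left wall (about pixel 229,206), and the black wing is near (210,231). Next I'll fit edges in both views to locate the nest and tile.

```bash
cat >> h.py <<'E'
from scipy.ndimage import map_coordinates,gaussian_filter
def refine(c,quad,half=3,trim=.15,n=40,iters=2):
    """edge-fit a quad (pixels); returns refined corners"""
    g=gaussian_filter(c["frame"].astype(float).mean(2),.6);q=np.asarray(quad,float)
    for _ in range(iters):
        L=[]
        for i in range(4):
            a,b=q[i],q[(i+1)%4];t=np.linspace(trim,1-trim,n);d=(b-a)/np.linalg.norm(b-a);nn=np.array([-d[1],d[0]])
            s=np.linspace(-half,half,61);P=(a+(b-a)*t[:,None])[:,None]+nn*s[None,:,None]
            v=map_coordinates(g,[P[...,1],P[...,0]],order=1);gr=np.abs(np.gradient(v,axis=1))
            k=gr.argmax(1);w=np.where(np.abs(np.arange(61)[None]-k[:,None])<10,gr,0);off=(w*s).sum(1)/w.sum(1)
            pts=a+(b-a)*t[:,None]+nn*off[:,None]
            ln=cv2.fitLine(pts.astype(np.float32),cv2.DIST_HUBER,0,.01,.01).ravel();L.append(ln)
        for i in range(4):
            l,m=L[i-1],L[i];A=np.array([[l[0],-m[0]],[l[1],-m[1]]]);t=np.linalg.solve(A,m[2:]-l[2:]);q[i]=l[2:]+l[:2]*t[0]
    return q
def rect(W):
    e1=(W[1]-W[0]+W[2]-W[3])/2;e2=(W[3]-W[0]+W[2]-W[1])/2
    return W.mean(0)*1000,np.linalg.norm(e1)*1000,np.linalg.norm(e2)*1000,np.degrees(np.arctan2(e1[1],e1[0])),np.degrees(np.arctan2(e2[1],e2[0]))
def tilequad(c,box,th=110):
    x0,y0,w,h=box;m=(c["frame"][y0:y0+h,x0:x0+w].min(2)>th).astype(np.uint8)
    k=max(cv2.findContours(m,cv2.RETR_EXTERNAL,cv2.CHAIN_APPROX_NONE)[0],key=cv2.contourArea)
    return cv2.boxPoints(cv2.minAreaRect(k))+[x0,y0]
E
python3 - <<'E'
from h import *
np.set_printoptions(precision=2,suppress=True)
ct=arm.capture("top");cs=arm.capture("scene")
nt=(np.array([(370,60),(553,258),(237,551),(53,347)])+.5)/7-.5+180
ns=(np.array([(652,118),(628,340),(78,322),(140,102)])+.5)/9-.5+[195,180]
nt=refine(ct,nt);ns=refine(cs,ns,half=2)
T=[]
for c,q,n in((ct,nt,"top"),(cs,ns,"scene")):
    print(n,q.ravel(),*rect(np.array([onplane(c,p,.02) for p in q])))
P=[tri(ct,a,cs,b) for a,b in zip(nt,ns)];print([ (p[0]*1000,p[1]*1000) for p in P])
tt=refine(ct,tilequad(ct,(338,210,35,32)),half=2.5)
print("tile top",*rect(np.array([onplane(ct,p,.012) for p in tt])),tt.ravel())
# scene tile: hand corners via brightness
crop(cs,310,255,45,40,14,"tile_s")
# wing: dark pixels in boss area, top
for c,n,b in((ct,"top",(195,220,30,22)),(cs,"scene",(208,184,24,18))):
    x0,y0,w,h=b;m=(c["frame"][y0:y0+h,x0:x0+w].max(2)<70).astype(np.uint8)
    k=max(cv2.findContours(m,cv2.RETR_EXTERNAL,cv2.CHAIN_APPROX_NONE)[0],key=cv2.contourArea);r=cv2.minAreaRect(k);print(n,r,np.array(r[0])+[x0,y0])
crop(ct,190,215,45,40,14,"wing_t");crop(cs,195,178,45,40,14,"wing_s")
E
```

```text
top [232.34 188.11 258.74 216.67 213.09 258.27 186.64 229.1 ] [518.    92.86  20.  ] 109.15867710147573 169.10947840130532 -137.768479016722 132.0356744121807
scene [266.91 193.06 263.98 217.14 202.78 214.45 210.25 190.55] [516.6   93.28  20.  ] 113.32203535750075 169.93697647482378 -138.02016192412827 131.26705150580574
[(array([614.65,  67.04,  20.1 ]), np.float64(0.9644324186317544)), (array([534.04,  -6.07,  16.82]), np.float64(1.157320823042151)), (array([419.94, 119.99,  18.57]), np.float64(2.565475754654982)), (array([501.44, 192.02,  22.32]), np.float64(0.5339564157183309))]
tile top [ 506.27 -273.63   12.  ] 46.62312253790484 60.44713930506313 -9.028557963477436 -98.80751117039792 [342.63 232.64 344.83 216.12 366.15 219.26 364.08 235.66]
top ((15.180414199829102, 12.969072341918945), (3.230811357498169, 16.728424072265625), 68.96248626708984) [210.18 232.97]
scene ((11.5, 7.0), (14.0, 23.0), 90.0) [219.5 191. ]
```

View pics/wing_t.png

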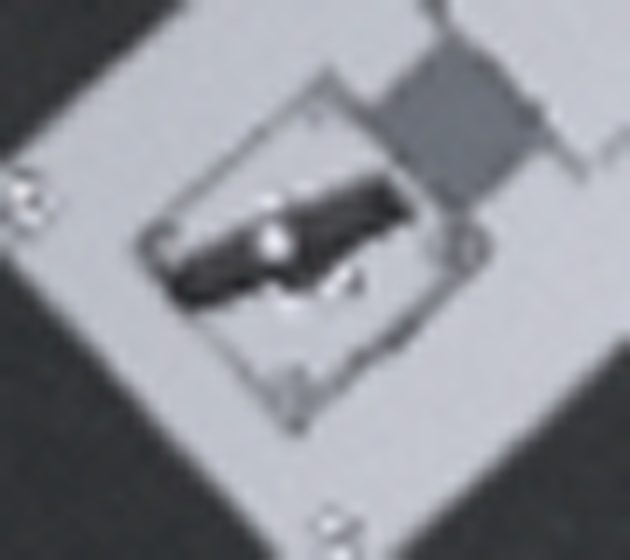

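View pics/wing_s.png

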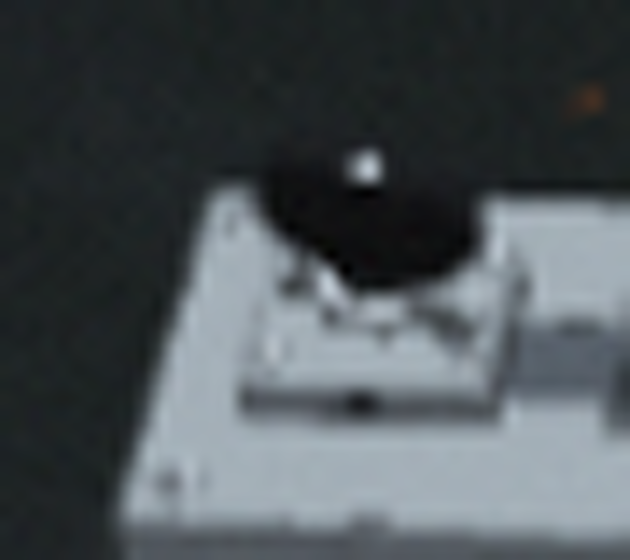

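View pics/tile_s.png

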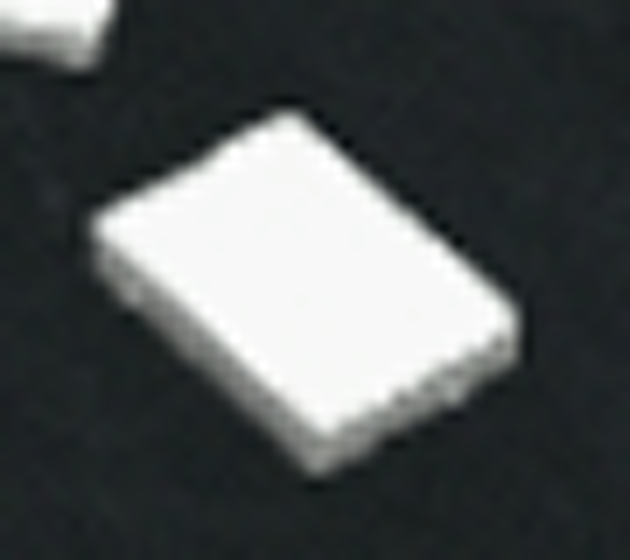

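```bash
python3 - <<'E'
from h import *
np.set_printoptions(precision=2,suppress=True)
ct=arm.capture("top");cs=arm.capture("scene")
q=(np.array([(290,106),(522,308),(325,437),(90,223)])+.5)/14-.5+[310,255]
print("tile scene",*rect(np.array([onplane(cs,p,.012) for p in q])))
print("dot",tri(ct,(209.18,231.7),cs,(220.6,189.3)))
C=np.array([517.5,93.3])/1000;a=np.radians(132.0);y=np.array([np.cos(a),np.sin(a)]);x=np.array([y[1],-y[0]])
print("x",x,"recess",C-.042*y,"axis",C+.04*y,"ball",C-.042*y+.0235*x)
for off,z in((.04,.067),(.04,.0557)):
    p=np.r_[C+off*y,z];print(proj(ct,p),proj(cs,p))
# blade ends in top image
g=ct["frame"][215:255,190:235].max(2)
m=(g<75).astype(np.uint8)
for k in cv2.findContours(m,cv2.RETR_EXTERNAL,cv2.CHAIN_APPROX_NONE)[0]:
    if cv2.contourArea(k)>15:
        P=np.array([onplane(ct,p[0]+[190,215],.062)[:2]*1000 for p in k],np.float32); print(cv2.minAreaRect(P)); l=cv2.fitLine(P,cv2.DIST_L2,0,.01,.01).ravel();print(l,np.degrees(np.arctan2(l[1],l[0])))
E
```

```text
tile scene [ 505.48 -272.58   12.  ] 60.7164530111143 46.96676515883944 -98.65852891909927 173.61699397255666
dot (array([0.49, 0.12, 0.07]), np.float64(0.002273062588638889))
x [0.74 0.67] recess [0.55 0.06] axis [0.49 0.12] ball [0.56 0.08]
[208.94 231.97] [221.08 189.42]
[209.65 232.18] [221.39 192.68]
((450.4225769042969, 75.715576171875), (36.9889030456543, 36.988990783691406), 0.11366850137710571)
[  0.7   -0.72 444.62  69.26] -45.647335
((447.7654724121094, 162.8806610107422), (71.90325927734375, 34.87823486328125), 42.05341339111328)
[  0.78   0.63 451.32 158.41] 39.179832
((488.7588806152344, 120.67596435546875), (9.840968132019043, 44.01472091674805), 22.81092071533203)
[  0.38  -0.92 489.4  119.92] -67.62965
((523.3294067382812, 160.1740264892578), (29.289981842041016, 26.744508743286133), 89.42376708984375)
[  0.63  -0.78 528.13 164.51] -51.029377
```

```bash
cat >> h.py <<'E'
def plan(p,yawy):
    """row (tool axes, units) to TCP p (m), tool pointing down, jaw axis yaw deg"""
    s=arm.observe();R0=R.from_rotvec(s["eef_rot"]);a=np.radians(yawy)
    yv=np.array([np.cos(a),np.sin(a),0]);z=np.array([0,0,-1.]);x=np.cross(yv,z)
    Rt=R.from_matrix(np.stack([x,yv,z],1))
    d=R0.inv().apply(np.asarray(p)-s["tool_pos"])/.04;r=np.degrees((R0.inv()*Rt).as_rotvec())/5
    print("t",round(s["time_s"],2),"row",np.round(d,3),np.round(r,2));return d,r
def st():
    s=arm.observe();M=R.from_rotvec(s["eef_rot"]).as_matrix()
    print("t",round(s["time_s"],2),"pos",np.round(s["tool_pos"]*np.float64(1000),1),"yaw_y",round(np.degrees(np.arctan2(M[1,1],M[0,1])),2),"tilt",np.round(np.degrees(M[:2,2]),2),"F",np.round(s["contact_force"],1),"M",np.round(s["moment"],2),"open",round(s["opening"]*88.1,1),"q",np.round(s["joint_pos"],2))
E
python3 -c "
from h import *
plan((.506,-.273,.15),-8.7)"
```

```text
t 0.4 row [-14.349 -15.234   2.218] [-0.    0.   14.76]
```

```bash
python3 -m inch '[[[-3,-3.2,0.4,0,0,3,70],[-6,-6.4,0.9,0,0,6,70],[-9,-9.6,1.4,0,0,9,70],[-12,-12.8,1.8,0,0,12,70],[-14.35,-15.23,2.2,0,0,14.76,70],[-14.35,-15.23,2.2,0,0,14.76,70],[-14.35,-15.23,2.2,0,0,14.76,70],[-14.35,-15.23,2.2,0,0,14.76,70],[-14.35,-15.23,2.2,0,0,14.76,70],[-14.35,-15.23,2.2,0,0,14.76,70],[-14.35,-15.23,2.2,0,0,14.76,70],[-14.35,-15.23,2.2,0,0,14.76,70]]]' 15; python3 -c "
from h import *
st();plan((.506,-.273,.08),-8.7)"
```

```text
time_s: 1.9
tool_pos: [0.4778, -0.1886, 0.1605]
eef_rot: [2.384, 2.045, 0.001]
contact_force: [0.2, 0.5, 1.0]
opening: 0.792
t 1.9 pos [ 477.8 -188.6  160.5] yaw_y -8.74 tilt [ 0.05 -0.02] F [0.2 0.5 1. ] M [ 0.02  0.02 -0.  ] open 69.8 q [-0.61  0.13  1.83  0.    1.18 -0.45]
t 1.9 row [-1.977  1.015  2.013] [ 0.01  0.   -0.01]
```

```bash
python3 -m inch '[[[-1.98,1.0,2.0,0,0,0,62],[-1.98,1.0,2.0,0,0,0,62],[-1.98,1.0,2.0,0,0,0,62],[-1.98,1.0,2.0,0,0,0,62],[-1.98,1.0,2.0,0,0,0,62]]]' ; python3 - <<'E'
from h import *
st();plan((.506,-.273,.08),-8.7)
ct=arm.capture("top");cs=arm.capture("scene");st()
crop(ct,310,180,90,80,7,"a1t");crop(cs,290,215,90,80,7,"a1s")
E
```

```text
time_s: 2.52
tool_pos: [0.5057, -0.2702, 0.0824]
eef_rot: [2.38, 2.046, 0.001]
contact_force: [-0.5, -0.6, -0.3]
opening: 0.705
t 2.52 pos [ 505.7 -270.2   82.4] yaw_y -8.64 tilt [ 0.13 -0.1 ] F [-0.5 -0.6 -0.3] M [-0.08  0.08  0.02] open 62.2 q [-0.7   0.36  1.73  0.    1.05 -0.55]
t 2.52 row [-0.068  0.018  0.06 ] [0.03 0.02 0.01]
t 2.62 pos [ 505.8 -270.3   82.4] yaw_y -8.63 tilt [ 0.14 -0.12] F [-1.  -0.1 -0.6] M [-0.07  0.1  -0.01] open 62.3 q [-0.7   0.36  1.73  0.    1.05 -0.55]
```

View pics/a1t.png

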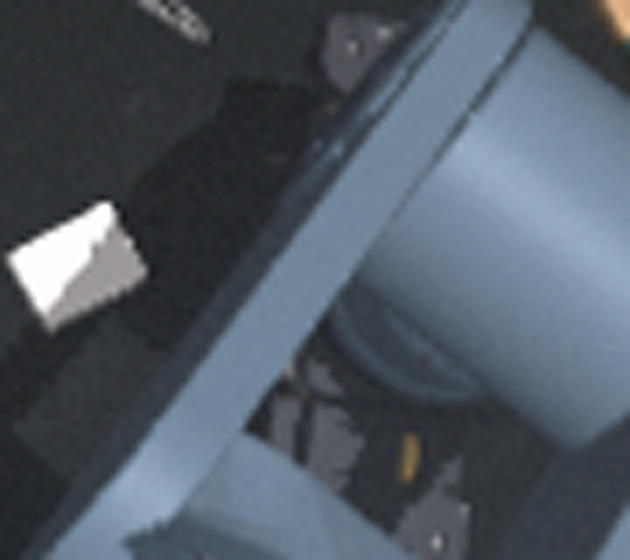

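View pics/a1s.png

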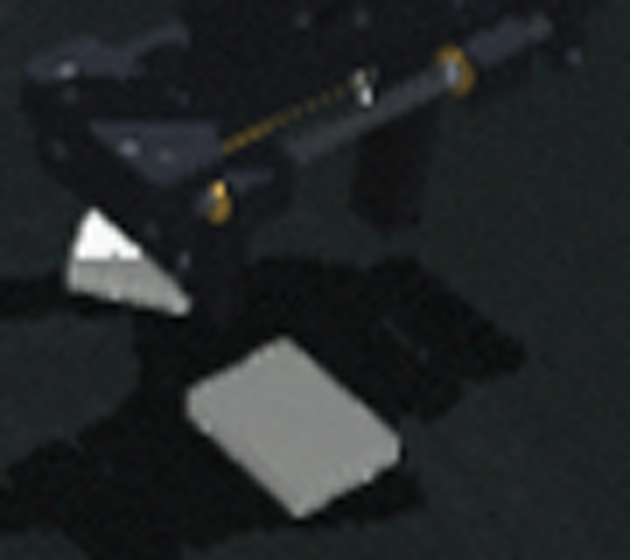

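The top view is covered by the arm. The scene view shows the tile clear at crop (290,430), with the fingers above it. Now descending onto its upper part.

```bash
python3 -c "
from h import *
plan((.506,-.273,.0075),-8.7)";  python3 -m inch '[[[-0.06,0.02,1.0,0.03,0.02,0,62],[-0.06,0.02,1.7,0.03,0.02,0,62],[-0.06,0.02,1.87,0.03,0.02,0,62],[-0.06,0.02,1.87,0.03,0.02,0,62],[-0.06,0.02,1.87,0.03,0.02,0,62]]]' 15; python3 - <<'E'
from h import *
st()
cs=arm.capture("scene");st()
crop(cs,290,215,90,80,7,"a2s")
plan((.506,-.273,.0075),-8.7)
E
```

```text
t 2.62 row [-0.063  0.011  1.874] [0.03 0.02 0.01]
time_s: 3.25
tool_pos: [0.5063, -0.2738, 0.0073]
eef_rot: [-2.383, -2.046, -0.0]
contact_force: [0.0, -0.2, -0.3]
opening: 0.704
t 3.25 pos [ 506.3 -273.8    7.3] yaw_y -8.69 tilt [-0.01  0.02] F [ 0.  -0.2 -0.3] M [-0.04  0.11 -0.01] open 62.0 q [-0.7   0.49  1.73  0.    0.92 -0.55]
t 3.3 pos [ 506.3 -273.8    7.2] yaw_y -8.7 tilt [-0.02  0.02] F [-0.5  0.5  0.5] M [-0.05  0.13  0.02] open 62.4 q [-0.7   0.49  1.73  0.    0.92 -0.55]
t 3.3 row [ 0.019 -0.01  -0.007] [-0. -0. -0.]
```

View pics/a2s.png

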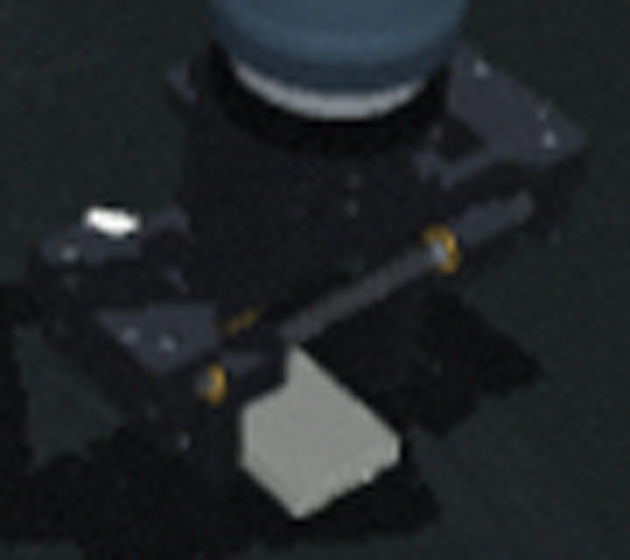

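The fingers straddle the tile, so I'll close and lift.

```bash
python3 -m inch '[[[0,0,0,0,0,0,40],[0,0,0,0,0,0,40],[0,0,0,0,0,0,40],[0,0,0,0,0,0,40],[0,0,0,0,0,0,40],[0,0,0,0,0,0,40]]]' 20; python3 -c "
from h import *
st()"; python3 -m inch '[[[0,0,-0.4,0,0,0,40],[0,0,-1.2,0,0,0,40],[0,0,-2,0,0,0,40],[0,0,-2,0,0,0,40],[0,0,-2,0,0,0,40]]]';  python3 - <<'E'
from h import *
st()
cs=arm.capture("scene");st()
crop(cs,290,195,90,80,7,"a3s")
plan((.5456,.0621,.087),42)
E
```

```text
time_s: 4.05
tool_pos: [0.5056, -0.2734, 0.0061]
eef_rot: [-2.382, -2.045, 0.0]
contact_force: [-0.8, 0.6, 5.6]
opening: 0.507
t 4.05 pos [ 505.6 -273.4    6.1] yaw_y -8.71 tilt [-0.1   0.09] F [-0.8  0.6  5.6] M [0.05 0.18 0.  ] open 44.7 q [-0.7   0.49  1.73  0.    0.92 -0.55]
time_s: 4.68
tool_pos: [0.505, -0.273, 0.0851]
eef_rot: [-2.381, -2.044, 0.001]
contact_force: [0.1, -0.1, -0.9]
opening: 0.507
t 4.67 pos [ 505.  -273.    85.1] yaw_y -8.71 tilt [-0.17  0.15] F [ 0.1 -0.1 -0.9] M [-0.05  0.08 -0.02] open 44.7 q [-0.7   0.36  1.72  0.    1.06 -0.55]
t 4.72 pos [ 504.7 -272.7   84.5] yaw_y -8.71 tilt [-0.23  0.2 ] F [-0.8 -0.1 -1.2] M [-0.02  0.05  0.01] open 44.6 q [-0.7   0.37  1.72  0.    1.06 -0.55]
t 4.72 row [ 8.429 -0.258 -0.038] [ -0.03  -0.05 -10.14]
```

View pics/a3s.png

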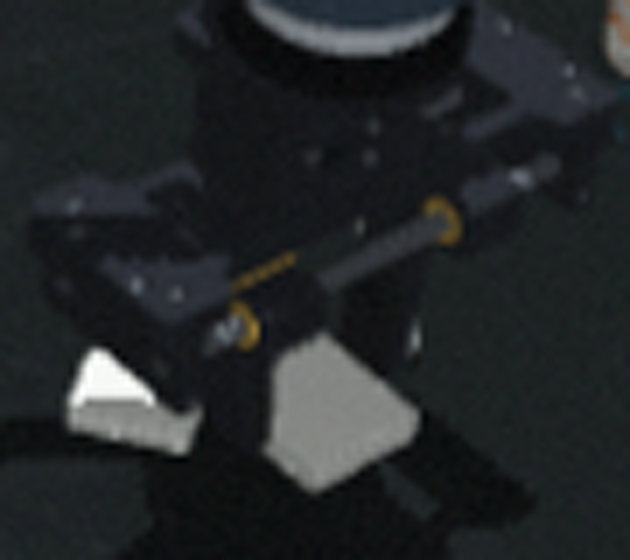

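Tile held (opening 44.7 mm). Carrying it to above the recess.

```bash
python3 -m inch '[[[1.4,0,0,0,0,-1.7,40],[2.8,0,0,0,0,-3.4,40],[4.2,-0.1,0,0,0,-5.1,40],[5.6,-0.15,0,0,0,-6.8,40],[7,-0.2,0,0,0,-8.5,40],[8.43,-0.26,0,-0.03,-0.05,-10.14,40],[8.43,-0.26,0,-0.03,-0.05,-10.14,40],[8.43,-0.26,0,-0.03,-0.05,-10.14,40],[8.43,-0.26,0,-0.03,-0.05,-10.14,40]]]';  python3 - <<'E'
from h import *
st()
cs=arm.capture("scene");ct=arm.capture("top");st()
crop(cs,190,130,110,100,7,"a4s");crop(ct,180,170,100,90,7,"a4t")
plan((.5456,.0621,.04),42)
E
```

```text
time_s: 5.85
tool_pos: [0.546, 0.0602, 0.0856]
eef_rot: [1.281, 2.868, -0.002]
contact_force: [-0.6, -0.2, -1.3]
opening: 0.507
t 5.85 pos [546.   60.2  85.6] yaw_y 41.85 tilt [ 0.01 -0.07] F [-0.6 -0.2 -1.3] M [ 0.06  0.02 -0.01] open 44.6 q [-0.11  0.31  1.79 -0.    1.04 -0.84]
t 5.95 pos [546.2  60.2  86. ] yaw_y 41.84 tilt [ 0.05 -0.07] F [ 0.1  0.1 -0.7] M [ 0.02 -0.    0.02] open 44.7 q [-0.11  0.31  1.79 -0.    1.04 -0.84]
t 5.95 row [0.048 0.021 1.149] [-0.    0.02 -0.03]
```

View pics/a4s.png

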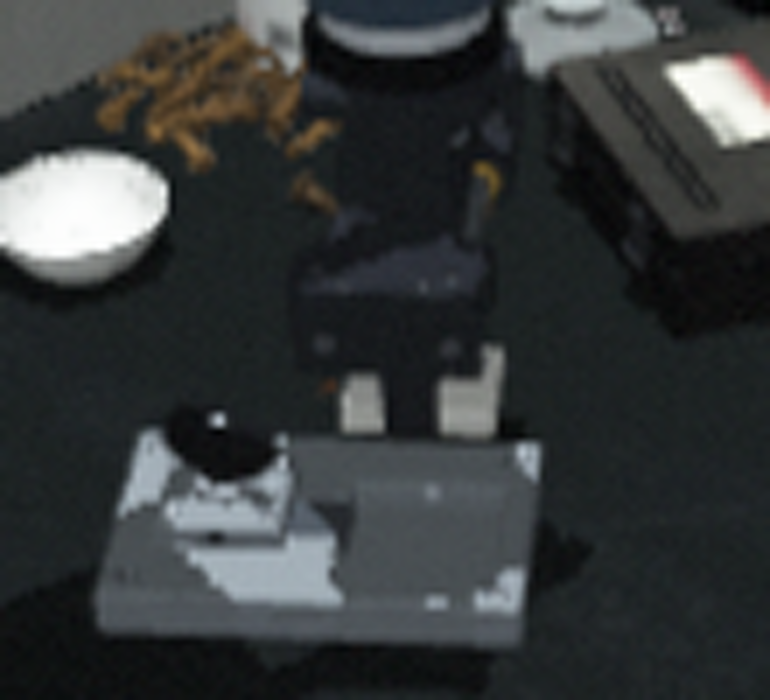

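View pics/a4t.png

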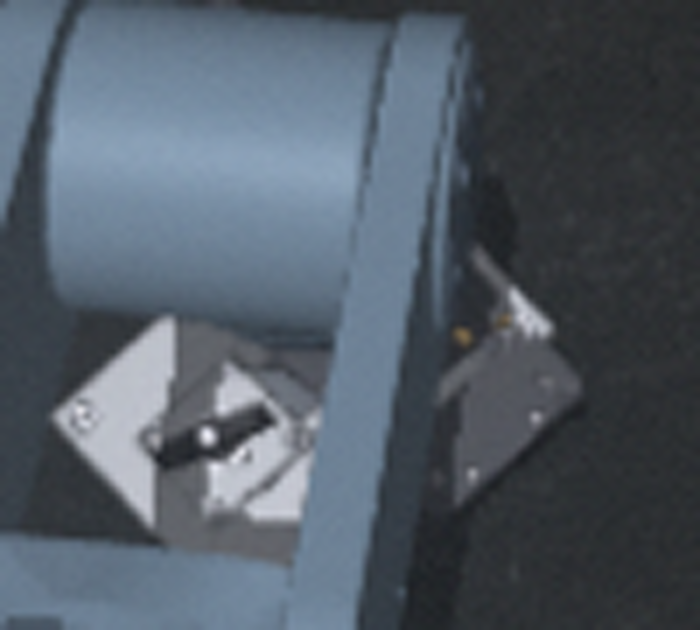

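Scene view: the tile shows either side of the near finger, at crop rows 375–435. Its left edge is near crop column 340 and its right edge near 500. I'll measure its offset along the nest's y.

```bash
python3 - <<'E'
from h import *
cs=arm.capture("scene");s=arm.observe()
im=cs["frame"][178:198,232:268];cv2.imwrite("pics/a5.png",np.clip(cv2.resize(im[:,:,::-1],None,fx=20,fy=20,interpolation=cv2.INTER_CUBIC).astype(float)*1.3,0,255))
print(im.mean(2).astype(int)[3:17])
tp=s["tool_pos"];a=np.radians(42);x=np.r_[np.cos(a),np.sin(a),0];y=np.array([-x[1],x[0],0])
for dz in(-.0075,.0045):
  for dy in(-.03,-.009,.009,.03): print(dz,dy,proj(cs,tp-.0224*x+dy*y+[0,0,dz]))
E
```

```text
[[ 27  24  26  25  23  25  27  24  29  27  27  26  25  25  24  25  23  25
   26  25  27  30  37  28  28  24  42  93 132 125  43  33  34  33  31  33]
 [ 26  23  25  25  25  23  25  23  25  27  23  23  26  23  27  25  26  25
   25  27  24  27  33  24  28  23  46 106 132 111  44  33  34  30  31  31]
 [ 26  30  27  28  28  29  30  42  68  68  69  66  44  26  25  25  24  26
   25  28  40  52  45  36  37  42  68 121 129 106  42  33  32  33  32  32]
 [ 31  31  31  33  39  43  41  67 116 116 116 111  67  27  24  24  25  24
   23  31  61 106 101  95  94  96 110 133 129  95  31  33  32  34  30  32]
 [ 31  34  33  38  43  48  46  94 135 134 134 123  77  25  22  24  23  23
   25  29  70 134 135 133 135 135 133 134 127  81  32  31  31  32  32  31]
 [ 30  32  33  36  36  32  53 111 133 133 132 127  89  24  23  27  23  24
   24  27  65 131 134 136 135 135 134 134 125  68  32  30  33  32  32  33]
 [ 30  34  33  31  34  33  64 134 140 138 138 134  94  23  24  23  25  24
   23  21  56 131 131 130 134 136 132 134 125  66  31  32  34  35  33  33]
 [ 32  32  33  30  33  33  72 153 146 148 145 142 111  24
[... 736 characters left out ...]
0  69  66  60  59  63  62
   59  60  54  56  55  55  58  54  55  54  53  52  49  69 126 119 109  56]
 [ 77  76  77  78  75  77  77  76  78  79  78  78  80  80  79  78  79  79
   76  77  77  76  76  76  77  76  78  76  79  77  73 100 182 157 156  68]]
-0.0075 -0.03 [260.67918409 192.30401276]
-0.0075 -0.009 [253.04416266 192.03721798]
-0.0075 0.009 [246.50954523 191.80887522]
-0.0075 0.03 [238.89710029 191.54286934]
0.0045 -0.03 [260.57759555 188.73307835]
0.0045 -0.009 [252.89689442 188.4675496 ]
0.0045 0.009 [246.32323928 188.24029243]
0.0045 0.03 [238.66538558 187.97555354][ WARN:0@1.288] global loadsave.cpp:1063 imwrite_ Unsupported depth image for selected encoder is fallbacked to CV_8U.
```

View pics/a5.png

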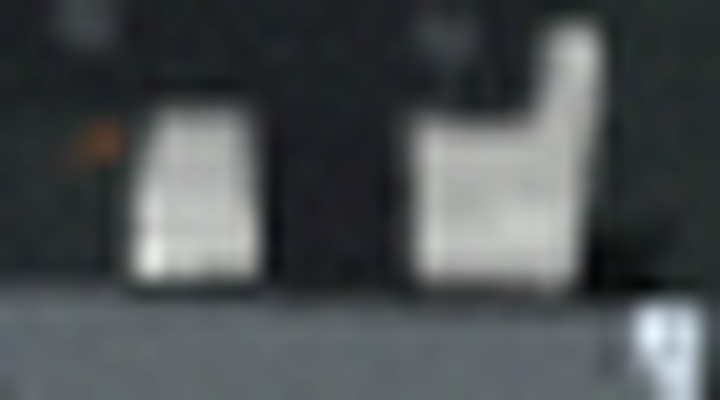

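```bash
python3 -c "
from h import *
plan((.5455,.0622,.031),42)"; python3 -m inch '[[[0.05,0.02,0.6,0,0.02,-0.03,40],[0.05,0.02,1.2,0,0.02,-0.03,40],[0.05,0.02,1.37,0,0.02,-0.03,40],[0.05,0.02,1.37,0,0.02,-0.03,40],[0.05,0.02,1.37,0,0.02,-0.03,40]]]';  python3 - <<'E'
from h import *
cs=arm.capture("scene");ct=arm.capture("top");st()
crop(cs,200,170,75,60,10,"a6s")
plan((.5455,.0622,.021),42)
E
```

```text
t 6.0 row [0.052 0.017 1.378] [-0.    0.02 -0.03]
time_s: 6.62
tool_pos: [0.5465, 0.0632, 0.0324]
eef_rot: [1.274, 2.87, 0.001]
contact_force: [0.2, -0.6, -1.2]
opening: 0.509
t 6.72 pos [546.4  63.4  32.4] yaw_y 42.13 tilt [ 0.11 -0.  ] F [-0.   0.2 -0.6] M [-0.03 -0.03 -0.04] open 44.8 q [-0.1   0.4   1.8   0.    0.94 -0.84]
t 6.72 row [-0.006 -0.037  0.285] [0.02 0.02 0.03]
```

View pics/a6s.png

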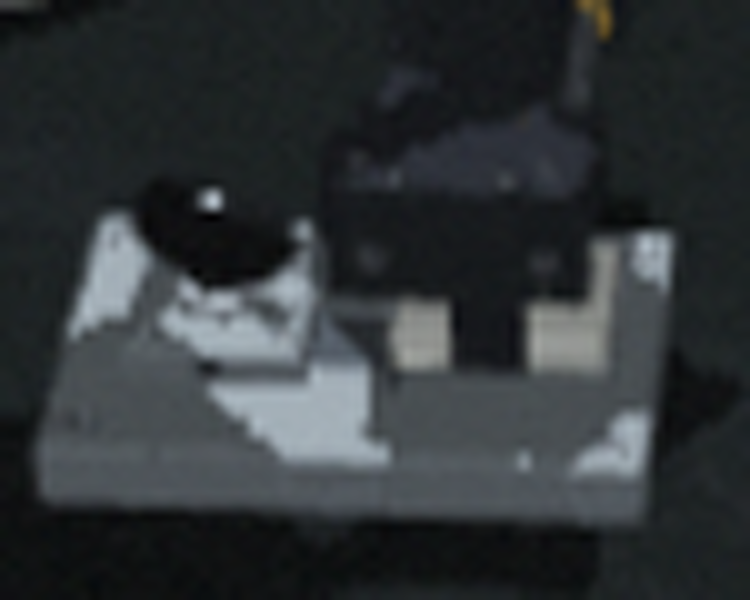

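Tile low above the recess. Its lower near corners are at crop (391,368) and (607,371). I'll check these against the nest as seen by the same camera.

```bash
python3 - <<'E'
from h import *
cs=arm.capture("scene");s=arm.observe();st()
C=np.array([.5175,.0933]);a=np.radians(132);y=np.array([np.cos(a),np.sin(a)]);x=np.array([y[1],-y[0]])
g=cs["frame"].astype(int).mean(2)[203:210,234:266].astype(int);print(g)
for u in((391,368),(607,371)):
    p=(np.array(u)+.5)/10-.5+[200,170]
    w=onplane(cs,p,s["tool_pos"][2]-.0061)[:2]-(C-.042*y);print(p,"rel recess x,y mm",w@x*1000,w@y*1000)
t=s["tool_pos"][:2]-(C-.042*y);print("tcp",t@x*1000,t@y*1000)
# nest corners in scene on z=.02
for p in ((266.91,193.06),(263.98,217.14),(202.78,214.45),(210.25,190.55)):
    w=onplane(cs,p,.02)[:2]-C;print("corner",w@x*1000,w@y*1000)
E
```

```text
t 6.78 pos [546.3  63.4  32.3] yaw_y 42.14 tilt [ 0.1 -0. ] F [-0.2  0.3 -1.7] M [-0.09 -0.05 -0.01] open 44.9 q [-0.1   0.4   1.8   0.    0.94 -0.84]
[[ 65  41  43  42  64 127 145 146 146 145 129  27  24  27  25  24  24  24
   65 146 147 146 145 146 145 142 111  75  77  76  78  74]
 [ 91  64  42  41  63 124 142 142 145 144 131  37  24  24  25  24  26  22
   67 152 156 151 152 152 151 145 109  75  78  78  77  72]
 [ 94  90  63  42  60 118 153 154 155 154 130  49  27  20  25  28  25  23
   65 142 141 141 146 142 143 137 104  73  78  77  79  69]
 [124 124 114  54  52  84 130 134 139 137 108  54  34  32  33  27  25  29
   57 123 125 123 125 124 126 125  99  74  76  76  76  64]
 [163 164 151  69  58  47  72  80  79  80  76  68  62  61  60  58  56  57
   61  87  88  88  86  89  91  96  88  71  76  80  76  64]
 [174 172 160  76  67  57  76  76  78  77  78  78  80  77  77  77  78  78
   80  76  77  77  77  77  77  77  77  77  79  79  76  61]
 [172 174 161  76  74  72  78  76  79  79  79  77  77  78  77  78  78  79
   77  76  77  78  77  77  76  77  76  74  77  76  74  56]]
[238.65 206.35] rel recess x,y mm -21.981232250858824 31.778194337837505
[260.25 206.65] rel recess x,y mm -19.747048146582287 -29.118655638025334
tcp 1.3940939322124484 0.5221148756992011
corner 54.647882349395566 -84.03306246619518
corner -58.22222581272576 -84.73809549876475
corner -56.49465276969185 85.92018838856468
corner 57.30093737071192 85.15066628594548
```

```bash
python3 - <<'E'
from h import *
cs=arm.capture("scene");ct=arm.capture("top")
C=np.array([.5175,.0933]);a=np.radians(132);y=np.array([np.cos(a),np.sin(a)]);x=np.array([y[1],-y[0]])
for n,c,sc,o,pts in(("top",ct,7,(180,180),[(400,135),(483,225),(365,330),(283,243),(343,187)]),("scene",cs,9,(195,180),[(605,178),(405,172),(510,178),(395,262),(600,310)])):
    for u in pts:
        p=(np.array(u)+.5)/sc-.5+o;w=onplane(c,p,.02)[:2]-(C-.042*y);print(n,u,w@x*1000,w@y*1000)
# refined recess quad from the first top picture
im=cv2.imread("pics/top0.png")[:,:,::-1];c=dict(ct,frame=im)
q=(np.array([(400,135),(483,225),(365,330),(283,243)])+.5)/7-.5+180
q=refine(c,q,half=1.2)
for p in q: w=onplane(c,p,.02)[:2]-(C-.042*y);print("ref",w@x*1000,w@y*1000)
im=cv2.imread("pics/scene0.png");cv2.imwrite("pics/n2.png",cv2.resize(im[195:222,235:270],None,fx=20,fy=20,interpolation=cv2.INTER_CUBIC))
im=cv2.imread("pics/top0.png");cv2.imwrite("pics/n3.png",cv2.resize(im[196:232,216:254],None,fx=16,fy=16,interpolation=cv2.INTER_CUBIC))
E
```

```text
top (400, 135) 23.93025631513208 -31.765047537490563
top (483, 225) -25.11319336975838 -31.930739061132
top (365, 330) -24.545191637424885 30.329217372829447
top (283, 243) 23.121208107176205 31.176523027447313
top (343, 187) 23.718555481549952 -1.1930899708794378
scene (605, 178) 22.982387746643088 -29.586469348519117
scene (405, 172) 22.37400468039906 35.11108476550838
scene (510, 178) 21.16893675179596 0.952628433342358
scene (395, 262) -24.69221089403731 32.34716105666268
scene (600, 310) -44.874665480031034 -33.93620404613023
ref 21.235155721232044 -33.81720269465292
ref -28.04082851551294 -33.345917954062294
ref -21.13816701866583 29.34985801898146
ref 21.50519009547588 31.41827985778016
```

View pics/n2.png

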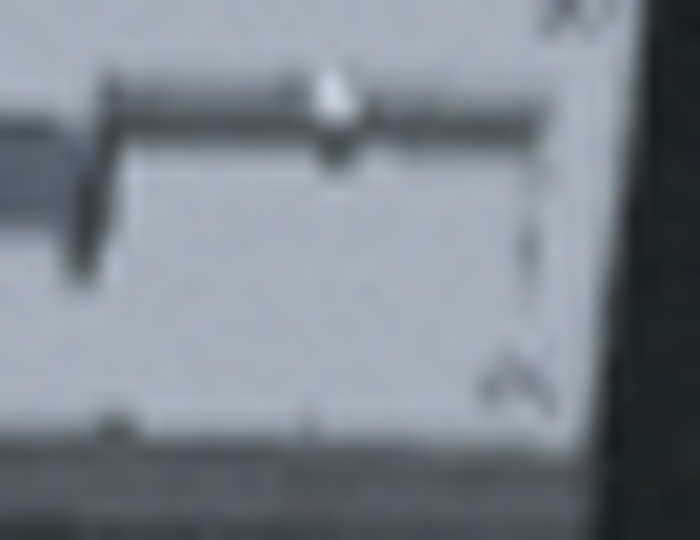

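View pics/n3.png

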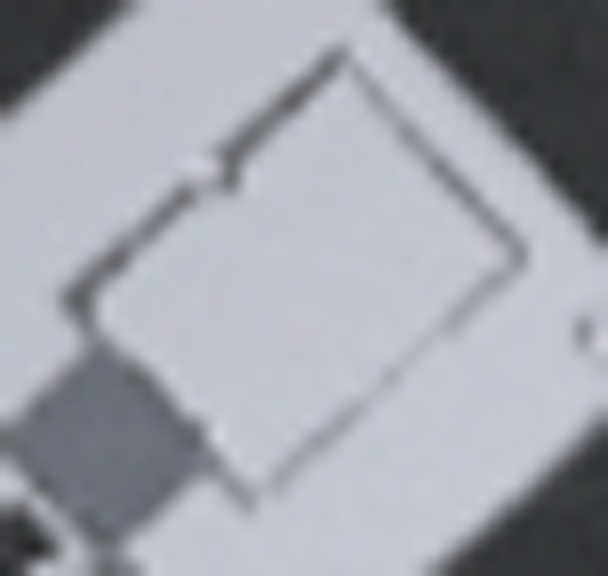

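```bash
python3 - <<'E'
from h import *
cs=arm.capture("scene");s=arm.observe()
print(cs["frame"].mean(2).astype(int)[194:209,234:266])
tp=s["tool_pos"]
M=R.from_rotvec(s["eef_rot"])
a=np.radians(42.1)
for yaw,pit in((0,0),(2.5,0),(0,2.1)):
    Q=R.from_euler("z",42.1+yaw,degrees=True)*R.from_euler("x",-pit,degrees=True)
    f=lambda x,y,z: proj(cs,tp+Q.apply([x,y+.0008,z]))
    print(yaw,pit,"botL",f(-.0224,.03,-.0061),"botR",f(-.0224,-.03,-.0061),"topL",f(-.0224,.03,.0059),"topR",f(-.0224,-.03,.0059),"farL",f(.0224,.03,.0059),"farR",f(.0224,-.03,.0059))
E
```

```text
[[ 26  31  35  37  27  25  26  26  27  24  24  25  26  25  25  24  24  26
   28  28  30  24  24  24  39  96 129  89  91 145 184 157]
 [ 29  37  50  48  30  25  24  26  27  25  25  25  26  27  26  24  23  26
   27  39  44  32  25  28  48 118 156  98  72 117 159 143]
 [ 27  32  45  45  30  26  23  26  27  27  26  23  27  27  27  25  24  26
   30  49  52  42  24  25  48 109 127  94  75 126 150 164]
 [ 26  26  31  37  24  25  25  26  23  24  24  22  24  24  24  25  25  25
   28  36  41  37  24  23  49 111 126  93  77  93 142 144]
 [ 24  24  28  27  24  24  24  26  24  24  23  27  24  26  26  24  27  25
   24  26  24  24  25  26  49 115 128  85  79  76  77  92]
 [ 38  36  39  41  31  36  36  37  36  35  36  27  23  26  25  26  25  25
   28  25  25  25  25  24  56 128 132  84  80  77  78  80]
 [ 66  67  63  63  66  77  95  94  93  91  70  25  25  25  26  27  25  23
   41  73  86  70  69  73  97 133 130  89  77  79  75  74]
 [ 66  66  65  67  80 110 133 133 133 128  90  24  23  24  23  24  21  25
   63 120 131 118 117 120 134 132 118  84  76  76  78  75]
 [ 40  45  42  44  62 120 140 132 13
[... 805 characters left out ...]
79  77  79  76  78  76  78  77
   79  77  78  76  78  77  78  75  77  74  78  78  76  62]]
0 0 botL [238.74381622 206.31533777] botR [259.9452762  207.06609687] topL [238.51743933 202.92997375] topR [259.84214837 203.67777632] farL [240.46214427 193.52331886] farR [261.21721993 194.23116039]
2.5 0 botL [239.04046595 206.61451733] botR [260.3216774  206.79652406] topL [238.81562546 203.22801546] topR [260.22082354 203.40922122] farL [240.07703184 193.79124419] farR [260.90653552 193.96252064]
0 2.1 botL [238.85095879 206.63362529] botR [260.00834271 206.76697516] topL [238.46961925 203.24874437] topR [259.74889497 203.37191286] farL [240.41455438 193.83862913] farR [261.12715944 193.92884005]
```

Tile aligned within measurement noise. Lowering into the mouth while watching the force.

```bash
python3 -c "
from h import *
st();plan((.5452,.0625,.026),42.0)
print(np.linalg.norm([1]))"
```

```text
t 6.92 pos [545.9  63.5  31.9] yaw_y 42.14 tilt [0.05 0.  ] F [ 0.6 -0.1 -0.6] M [-0.06 -0.    0.02] open 44.3 q [-0.1   0.4   1.8   0.    0.94 -0.84]
t 6.92 row [-0.007 -0.03   0.147] [0.01 0.01 0.03]
1.0
```

```bash
python3 -m inch '[[[-0.01,-0.03,0.08,0,0,0.03,40],[-0.01,-0.03,0.15,0,0,0.03,40],[-0.01,-0.03,0.15,0,0,0.03,40]]]'; python3 -c "
from h import *
st();plan((.5452,.0625,.0215),42.0)"; python3 -m inch '[[[0,0,0.06,0,0,0,40],[0,0,0.12,0,0,0,40],[0,0,0.12,0,0,0,40]]]'; python3 -c "
from h import *
st()"
```

```text
time_s: 7.3
tool_pos: [0.5446, 0.0624, 0.025]
eef_rot: [-1.278, -2.869, 0.0]
contact_force: [-0.1, 0.1, -0.4]
opening: 0.509
t 7.3 pos [544.6  62.4  25. ] yaw_y 41.99 tilt [-0.04  0.01] F [-0.1  0.1 -0.4] M [-0.06  0.03  0.  ] open 44.9 q [-0.1   0.41  1.8   0.    0.93 -0.84]
t 7.3 row [-0.008  0.012  0.087] [-0.   -0.01 -0.  ]
time_s: 7.68
tool_pos: [0.5449, 0.0622, 0.0205]
eef_rot: [-1.278, -2.87, 0.0]
contact_force: [-0.7, -1.4, 0.6]
opening: 0.502
t 7.67 pos [544.9  62.2  20.5] yaw_y 41.98 tilt [-0.01 -0.01] F [-0.7 -1.4  0.6] M [-0.28  0.15 -0.02] open 44.3 q [-0.1   0.42  1.8  -0.    0.92 -0.84]
```

The tile is about 5–6 mm in and I feel the ball's side push (1.5 N toward -x). Releasing, then lifting to look.

```bash
python3 -m inch '[[[0,0,0,0,0,0,58],[0,0,-0.02,0,0,0,58],[0,0,-0.02,0,0,0,58],[0,0,-0.02,0,0,0,58],[0,0,-1,0,0,0,58],[0,0,-1.8,0,0,0,58],[0,0,-1.8,0,0,0,40],[0,0,-1.8,0,0,0,20]]]'; python3 - <<'E'
from h import *
st()
cs=arm.capture("scene");ct=arm.capture("top")
crop(cs,200,170,75,60,10,"b1s");crop(ct,180,170,100,90,7,"b1t")
E
```

```text
time_s: 8.68
tool_pos: [0.5444, 0.0624, 0.0919]
eef_rot: [-1.278, -2.869, 0.0]
contact_force: [-0.5, 0.2, -0.0]
opening: 0.455
t 8.68 pos [544.4  62.4  91.9] yaw_y 41.99 tilt [-0.04  0.01] F [-0.5  0.2 -0. ] M [-0.03  0.03 -0.  ] open 40.1 q [-0.1   0.3   1.79  0.    1.06 -0.84]
```

View pics/b1s.png

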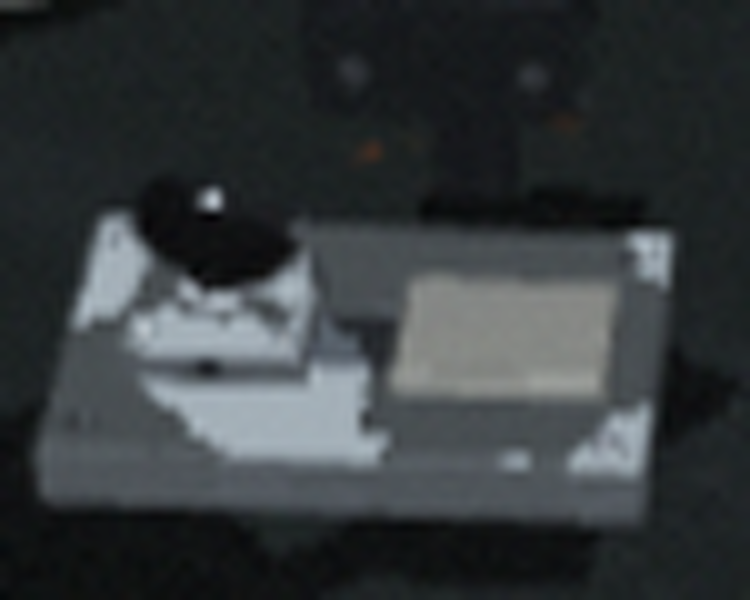

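View pics/b1t.png

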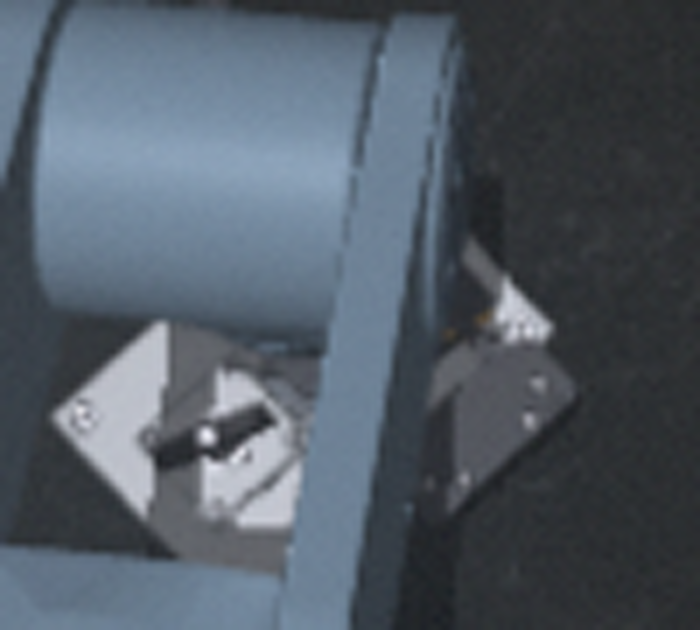

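The tile is in the recess but stands proud: the near-face strip shows at crop rows 370–395, more at the -y end. Closing the fingers and pressing first on the ball (+x) side.

```bash
python3 -c "
from h import *
a=np.radians(132);y=np.array([np.cos(a),np.sin(a)]);x=np.array([y[1],-y[0]])
p=np.array([.5456,.0621])+.010*x+0*y
plan((p[0],p[1],.036),42.0)"
```

```text
t 8.78 row [-0.039  0.278  1.377] [-0.02 -0.02 -0.  ]
```

```bash
python3 -m inch '[[[-0.04,0.28,0.5,0,0,0,0],[-0.04,0.28,1,0,0,0,0],[-0.04,0.28,1.38,0,0,0,0],[-0.04,0.28,1.38,0,0,0,0],[-0.04,0.28,1.38,0,0,0,0]]]'; python3 -m inch '[[[0,0,0.1,0,0,0,0],[0,0,0.2,0,0,0,0],[0,0,0.2,0,0,0,0]]]'; python3 -c "
from h import *
st()"
```

```text
time_s: 9.4
tool_pos: [0.5546, 0.0686, 0.0376]
eef_rot: [1.278, 2.87, 0.0]
contact_force: [0.1, 0.9, 0.5]
opening: 0.008
time_s: 9.78
tool_pos: [0.5542, 0.0687, 0.0292]
eef_rot: [-1.278, -2.87, -0.0]
contact_force: [-0.0, -0.3, -0.5]
opening: 0.008
t 9.78 pos [554.2  68.7  29.2] yaw_y 41.99 tilt [-0.01  0.01] F [-0.  -0.3 -0.5] M [-0.02  0.   -0.02] open 0.7 q [-0.09  0.42  1.78  0.    0.94 -0.82]
```

```bash
python3 -m inch '[[[0,0,0.05,0,0,0,0],[0,0,0.1,0,0,0,0],[0,0,0.1,0,0,0,0]]]'; python3 -m inch '[[[0,0,0.05,0,0,0,0],[0,0,0.1,0,0,0,0],[0,0,0.1,0,0,0,0]]]'
```

```text
time_s: 10.15
tool_pos: [0.5544, 0.0687, 0.0253]
eef_rot: [-1.278, -2.87, -0.0]
contact_force: [-0.0, 0.8, 0.3]
opening: 0.002
time_s: 10.52
tool_pos: [0.5549, 0.0688, 0.0217]
eef_rot: [1.278, 2.869, 0.001]
contact_force: [0.6, 1.4, 2.7]
opening: 0.008
```

```bash
for i in 1 2; do python3 -m inch '[[[0,0,0.03,0,0,0,0],[0,0,0.03,0,0,0,0],[0,0,0.03,0,0,0,0]]]'; done
```

```text
time_s: 10.9
tool_pos: [0.5544, 0.0685, 0.0205]
eef_rot: [1.278, 2.87, -0.0]
contact_force: [-0.1, 0.4, 4.8]
opening: 0.002
time_s: 11.28
tool_pos: [0.5545, 0.0684, 0.0204]
eef_rot: [1.278, 2.87, -0.001]
contact_force: [-6.2, -0.5, 16.3]
opening: 0.005
```

```bash
python3 -m inch '[[[0,0,-1,0,0,0,0],[0,0,-2,0,0,0,0],[0,0,-2,0,0,0,0]]]'; python3 - <<'E'
from h import *
st()
cs=arm.capture("scene")
crop(cs,200,170,75,60,10,"b2s")
E
```

```text
time_s: 11.65
tool_pos: [0.5565, 0.0684, 0.1019]
eef_rot: [1.276, 2.865, 0.003]
contact_force: [0.4, -0.3, -0.3]
opening: 0.012
t 11.65 pos [556.5  68.4 101.9] yaw_y 41.99 tilt [ 0.33 -0.03] F [ 0.4 -0.3 -0.3] M [-0.03  0.01  0.  ] open 1.0 q [-0.09  0.31  1.75 -0.    1.07 -0.82]
```

View pics/b2s.png

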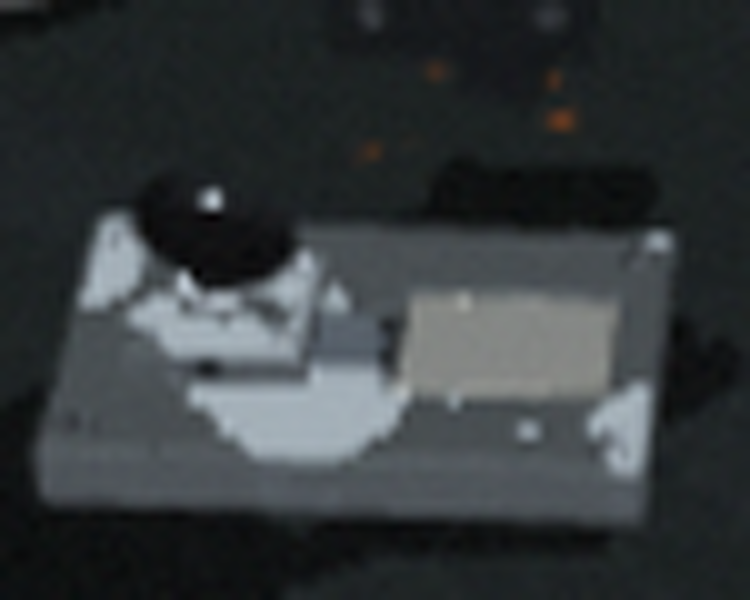

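The tile now looks flush with no side face showing (crop 400–615, rows 293–397). I'll do a second press on the opposite side to confirm there is no tilt.

```bash
python3 -c "
from h import *
a=np.radians(132);y=np.array([np.cos(a),np.sin(a)]);x=np.array([y[1],-y[0]])
p=np.array([.5456,.0621])-.009*x-.012*y
plan((p[0],p[1],.025),42.0)"
```

```text
t 11.7 row [-0.259 -0.509  1.87 ] [ 0.02  0.02 -0.  ]
```

```bash
python3 -m inch '[[[-0.26,-0.5,0.6,0,0,0,0],[-0.26,-0.5,1.3,0,0,0,0],[-0.26,-0.5,1.8,0,0,0,0],[-0.26,-0.5,1.87,0,0,0,0],[-0.26,-0.5,1.87,0,0,0,0]]]'; python3 -m inch '[[[0,0,0.05,0,0,0,0],[0,0,0.1,0,0,0,0],[0,0,0.1,0,0,0,0]]]'; python3 -m inch '[[[0,0,0.03,0,0,0,0],[0,0,0.03,0,0,0,0],[0,0,0.03,0,0,0,0]]]';python3 -m inch '[[[0,0,0.03,0,0,0,0],[0,0,0.03,0,0,0,0],[0,0,0.03,0,0,0,0]]]'
```

```text
time_s: 12.32
tool_pos: [0.5458, 0.0477, 0.0235]
eef_rot: [-1.277, -2.868, 0.001]
contact_force: [-0.3, -0.7, 0.6]
opening: 0.006
time_s: 12.7
tool_pos: [0.5467, 0.0476, 0.0205]
eef_rot: [1.278, 2.869, 0.0]
contact_force: [0.3, 0.1, -0.3]
opening: 0.003
time_s: 13.08
tool_pos: [0.5468, 0.0476, 0.0204]
eef_rot: [1.278, 2.87, 0.0]
contact_force: [-5.3, -0.3, 11.1]
opening: 0.007
time_s: 13.45
tool_pos: [0.5468, 0.0476, 0.0204]
eef_rot: [1.277, 2.87, -0.0]
contact_force: [-9.3, 0.2, 23.0]
opening: 0.003
```

Both presses bottomed out at z = 20.4 mm, so the tile is level and seated. Next I'll go to the thumbscrew and align the jaws across the blade (jaw yaw about 22.5°).

```bash
python3 -m inch '[[[0,0,-1,0,0,0,0],[0,0,-2,0,0,0,20],[0,0,-2,0,0,0,36]]]'; python3 -c "
from h import *
st();plan((.4907,.1230,.10),22.5)"
```

```text
time_s: 13.82
tool_pos: [0.5492, 0.0473, 0.1015]
eef_rot: [1.275, 2.863, 0.004]
contact_force: [0.1, 1.3, -0.8]
opening: 0.21
t 13.82 pos [549.2  47.3 101.5] yaw_y 42.0 tilt [ 0.43 -0.05] F [ 0.1  1.3 -0.8] M [-0.06 -0.05 -0.04] open 18.5 q [-0.13  0.29  1.78  0.    1.07 -0.86]
t 13.82 row [2.386 0.178 0.025] [0.07 0.05 3.9 ]
```

```bash
python3 -m inch '[[[1.2,0.09,0,0,0,1.95,36],[2.39,0.18,0,0,0,3.9,36],[2.39,0.18,0,0,0,3.9,36],[2.39,0.18,0,0,0,3.9,36],[2.39,0.18,0,0,0,3.9,36]]]'; python3 - <<'E'
from h import *
st()
cs=arm.capture("scene");ct=arm.capture("top")
crop(cs,190,140,80,75,8,"c1s");crop(ct,180,170,100,90,7,"c1t")
plan((.4907,.1230,.0457),22.5)
E
```

```text
time_s: 14.45
tool_pos: [0.4886, 0.1226, 0.0976]
eef_rot: [1.745, 2.612, 0.0]
contact_force: [0.4, -0.5, 0.3]
opening: 0.41
t 14.45 pos [488.6 122.6  97.6] yaw_y 22.49 tilt [ 0.02 -0.01] F [ 0.4 -0.5  0.3] M [-0.04 -0.01 -0.02] open 36.1 q [ 0.01  0.2   1.9  -0.    1.04 -0.38]
t 14.55 row [-0.013  0.054  1.3  ] [ 0.    0.   -0.01]
```

View pics/c1s.png

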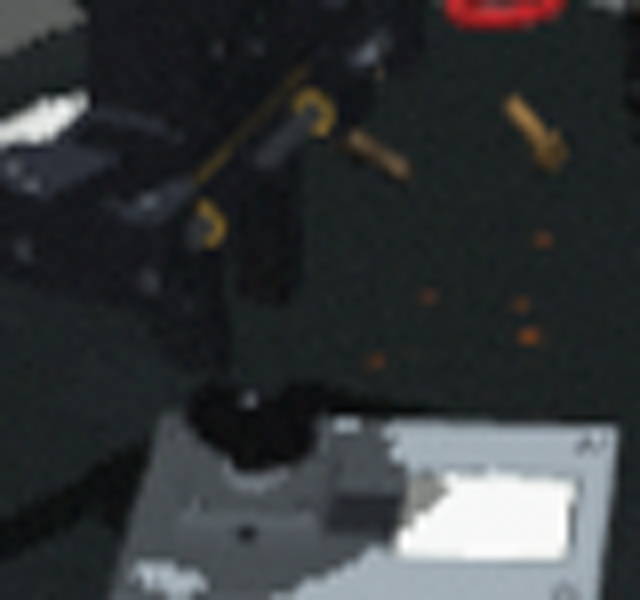

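View pics/c1t.png

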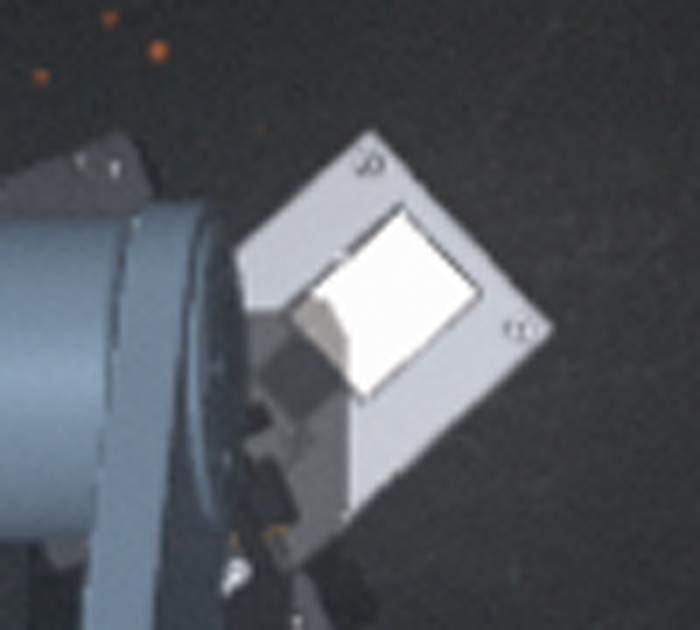

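The top view shows the tile seated square in the recess (crop 300–480, 205–400), and the jaws hover over the wing. Descending.

```bash
python3 -m inch '[[[-0.01,0.05,0.7,0,0,0,36],[-0.01,0.05,1.2,0,0,0,36],[-0.01,0.05,1.3,0,0,0,36],[-0.01,0.05,1.3,0,0,0,36],[-0.01,0.05,1.3,0,0,0,36]]]'; python3 - <<'E'
from h import *
st()
cs=arm.capture("scene")
crop(cs,190,150,80,75,8,"c2s")
plan((.4907,.1230,.0457),22.5)
E
```

```text
time_s: 15.18
tool_pos: [0.4907, 0.1238, 0.0467]
eef_rot: [1.745, 2.611, 0.002]
contact_force: [-0.2, 0.5, 0.5]
opening: 0.409
t 15.18 pos [490.7 123.8  46.7] yaw_y 22.48 tilt [0.1  0.01] F [-0.2  0.5  0.5] M [-0.02  0.    0.  ] open 36.0 q [ 0.01  0.3   1.91  0.    0.93 -0.38]
t 15.22 row [-0.019 -0.007  0.026] [ 0.02  0.01 -0.  ]
```

View pics/c2s.png

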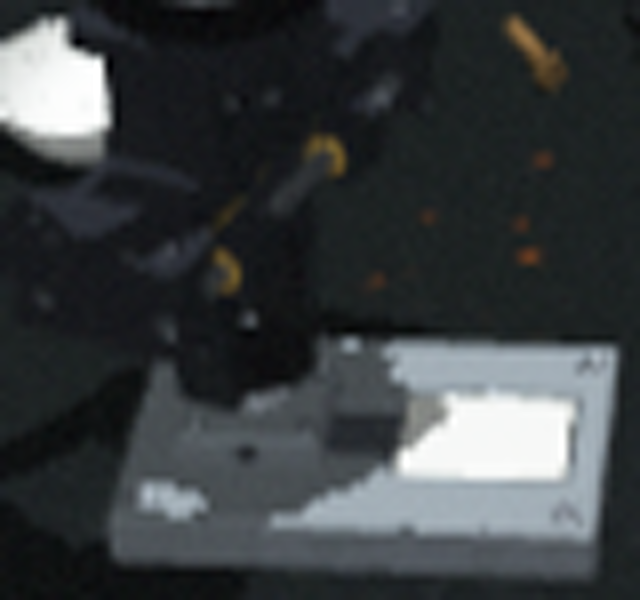

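Fingers straddle the wing (white dot at crop 248,320 between the pads), with no contact force. Closing at 25 N.

```bash
python3 -m inch '[[[0,0,0.02,0,0,0,5],[0,0,0.02,0,0,0,5],[0,0,0.02,0,0,0,5],[0,0,0.02,0,0,0,5],[0,0,0.02,0,0,0,5]]]' 25; python3 -c "
from h import *
st()"
```

```text
time_s: 15.85
tool_pos: [0.4903, 0.124, 0.0452]
eef_rot: [1.745, 2.611, 0.001]
contact_force: [3.1, 1.3, 0.2]
opening: 0.109
t 15.85 pos [490.3 124.   45.2] yaw_y 22.49 tilt [0.06 0.02] F [3.1 1.3 0.2] M [ 0.19 -0.22  0.05] open 9.6 q [ 0.01  0.3   1.91  0.    0.93 -0.38]
```

```bash
python3 -m inch '[[[0,0,0.004,0,0,2,5],[0,0,0.007,0,0,4,5],[0,0,0.01,0,0,6,5],[0,0,0.014,0,0,8,5],[0,0,0.014,0,0,8,5]]]'; python3 -c "
from h import *
st()"
```

```text
time_s: 16.48
tool_pos: [0.4917, 0.124, 0.0448]
eef_rot: [2.534, 1.853, 0.006]
contact_force: [6.3, 3.2, -3.9]
opening: 0.11
t 16.48 pos [491.7 124.   44.8] yaw_y -17.65 tilt [0.24 0.04] F [ 6.3  3.2 -3.9] M [ 0.38 -0.93 -0.04] open 9.7 q [0.01 0.3  1.91 0.   0.93 0.32]
```

```bash
python3 -m inch '[[[0.008,0.012,0.012,0,0,2,5],[0.008,0.012,0.016,0,0,4,5],[0.008,0.012,0.019,0,0,6,5],[0.008,0.012,0.022,0,0,8,5],[0.008,0.012,0.022,0,0,8,5]]]'; python3 -c "
from h import *
st()"
```

```text
time_s: 17.1
tool_pos: [0.4929, 0.1232, 0.0442]
eef_rot: [3.015, 0.875, 0.007]
contact_force: [7.1, -1.6, -3.4]
opening: 0.106
t 17.1 pos [492.9 123.2  44.2] yaw_y -57.64 tilt [ 0.3  -0.05] F [ 7.1 -1.6 -3.4] M [-0.44 -1.07 -0.03] open 9.3 q [ 0.01  0.3   1.91 -0.    0.93  1.02]
```

```bash
python3 -m inch '[[[0.012,0.012,0.012,0,0,2,5],[0.012,0.012,0.016,0,0,4,5],[0.012,0.012,0.019,0,0,6,5],[0.012,0.012,0.022,0,0,8,5],[0.012,0.012,0.022,0,0,8,5]]]'; python3 -c "
from h import *
st()"
```

```text
time_s: 17.73
tool_pos: [0.4933, 0.1219, 0.0436]
eef_rot: [3.132, -0.208, 0.007]
contact_force: [5.2, -9.4, 1.1]
opening: 0.111
t 17.73 pos [493.3 121.9  43.6] yaw_y -97.61 tilt [ 0.24 -0.17] F [ 5.2 -9.4  1.1] M [-1.33 -0.61 -0.02] open 9.8 q [ 0.01  0.31  1.91 -0.    0.93  1.72]
```

```bash
python3 -m inch '[[[0.01,0.02,0.0,0,0,1.5,5],[0.01,0.02,0.003,0,0,3,5],[0.01,0.02,0.007,0,0,4.5,5],[0.01,0.02,0.01,0,0,6,5],[0.01,0.02,0.01,0,0,6,5]]]'; python3 -c "
from h import *
st()"
```

```text
time_s: 18.35
tool_pos: [0.4929, 0.1209, 0.0432]
eef_rot: [2.972, -1.011, 0.006]
contact_force: [1.7, -9.6, 3.0]
opening: 0.11
t 18.35 pos [492.9 120.9  43.2] yaw_y -127.57 tilt [ 0.16 -0.19] F [ 1.7 -9.6  3. ] M [-1.52 -0.16 -0.03] open 9.6 q [ 0.01  0.31  1.91 -0.    0.93  2.24]
```

```bash
python3 -m inch '[[[0.01,0.015,-0.004,0,0,1,5],[0.01,0.015,-0.004,0,0,1.6,5],[0.01,0.015,-0.004,0,0,1.6,5]]]'; python3 -c "
from h import *
st()"; python3 -m inch '[[[0,0.004,0,0,0,0.6,5],[0,0.004,0,0,0,0.6,5],[0,0.004,0,0,0,0.6,5]]]'; python3 -c "
from h import *
st()"
```

```text
time_s: 18.73
tool_pos: [0.4927, 0.1206, 0.0431]
eef_rot: [2.896, -1.215, 0.005]
contact_force: [3.0, -8.0, 2.3]
opening: 0.114
t 18.73 pos [492.7 120.6  43.1] yaw_y -135.53 tilt [ 0.14 -0.15] F [ 3.  -8.   2.3] M [-1.18 -0.32  0.01] open 10.0 q [ 0.01  0.31  1.91 -0.    0.93  2.37]
time_s: 19.1
tool_pos: [0.4926, 0.1205, 0.0431]
eef_rot: [2.863, -1.289, 0.006]
contact_force: [3.0, -7.3, 0.6]
opening: 0.112
t 19.1 pos [492.6 120.5  43.1] yaw_y -138.48 tilt [ 0.15 -0.15] F [ 3.  -7.3  0.6] M [-1.04 -0.32  0.12] open 9.8 q [ 0.01  0.31  1.91 -0.    0.93  2.43]
```

Mz is starting to rise, which suggests the seat is near. Turning a few more degrees to confirm a hard stop.

```bash
for i in 1 2; do python3 -m inch '[[[0,0,0,0,0,0.5,5],[0,0,0,0,0,0.5,5],[0,0,0,0,0,0.5,5]]]' >/dev/null; python3 -c "
from h import *
st()"; done
```

```text
t 19.48 pos [492.6 120.5  43.1] yaw_y -140.93 tilt [ 0.15 -0.16] F [ 3.  -7.4  1. ] M [-1.13 -0.37  0.43] open 10.0 q [ 0.01  0.31  1.91 -0.    0.93  2.47]
t 19.85 pos [492.5 120.6  43.1] yaw_y -143.42 tilt [ 0.14 -0.16] F [ 2.9 -6.7  1.4] M [-1.02 -0.32  0.58] open 10.5 q [ 0.01  0.31  1.91 -0.    0.93  2.51]
```

It seats at yaw about -138°, as predicted from the nest: Mz rises to 0.43 and then 0.58 N m. A quick check of the tile, then I'll back off 90°.

```bash
python3 - <<'E'
from h import *
cs=arm.capture("scene");ct=arm.capture("top")
crop(cs,190,150,80,75,8,"d1s")
plan((.4930,.1220,.0436),-100);plan((.4930,.1222,.0443),-48)
E
```

```text
t 19.95 row [-0.021 -0.031 -0.012] [ 0.01 -0.04 -8.68]
t 19.95 row [-0.025 -0.034 -0.03 ] [  0.03  -0.03 -19.08]
```

View pics/d1s.png

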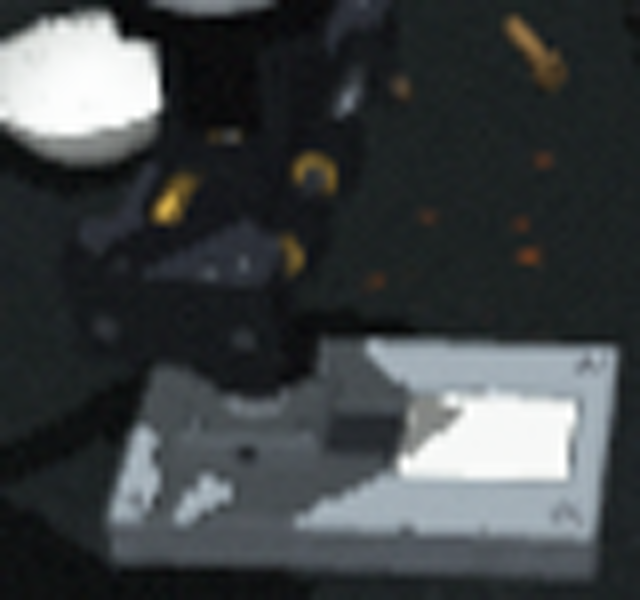

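The tile is still flush (crop 400–575, 395–480). Backing off by 90° from the seat yaw, in two calls.

```bash
python3 -m inch '[[[0,0,-0.002,0,0,-2,5],[-0.01,-0.01,-0.005,0,0,-4,5],[-0.01,-0.02,-0.008,0,0,-6,5],[-0.02,-0.03,-0.012,0,0,-8.7,5],[-0.02,-0.03,-0.012,0,0,-8.7,5],[-0.02,-0.03,-0.012,0,0,-8.7,5]]]' 25; python3 -c "
from h import *
st();plan((.4930,.1225,.0443),-48)"
```

```text
time_s: 20.7
tool_pos: [0.4932, 0.1218, 0.0435]
eef_rot: [3.127, -0.273, 0.005]
contact_force: [2.6, -7.3, 0.7]
opening: 0.111
t 20.7 pos [493.2 121.8  43.5] yaw_y -99.97 tilt [ 0.16 -0.15] F [ 2.6 -7.3  0.7] M [-1.16 -0.38  0.07] open 9.8 q [ 0.01  0.31  1.91 -0.    0.93  1.76]
t 20.7 row [-0.008 -0.015 -0.019] [  0.04  -0.02 -10.39]
```

```bash
python3 -m inch '[[[0,0,-0.003,0,0,-2,5],[0,-0.005,-0.006,0,0,-4,5],[-0.005,-0.01,-0.01,0,0,-6,5],[-0.008,-0.015,-0.013,0,0,-8,5],[-0.008,-0.015,-0.018,0,0,-10.4,5],[-0.008,-0.015,-0.018,0,0,-10.4,5],[-0.008,-0.015,-0.018,0,0,-10.4,5]]]' 25; python3 - <<'E'
from h import *
st()
cs=arm.capture("scene");ct=arm.capture("top");st()
crop(cs,190,150,80,75,8,"e1s");crop(ct,180,170,100,90,7,"e1t")
E
```

```text
time_s: 21.58
tool_pos: [0.4927, 0.1235, 0.0442]
eef_rot: [2.933, 1.12, 0.003]
contact_force: [4.1, -4.0, 2.0]
opening: 0.116
t 21.57 pos [492.7 123.5  44.2] yaw_y -48.21 tilt [ 0.14 -0.05] F [ 4.1 -4.   2. ] M [-0.72 -0.47 -0.05] open 10.2 q [ 0.01  0.31  1.91 -0.    0.93  0.85]
t 21.68 pos [492.7 123.5  44.2] yaw_y -48.22 tilt [ 0.14 -0.06] F [ 4.9 -3.8  1.7] M [-0.66 -0.48  0.02] open 9.7 q [ 0.01  0.31  1.91 -0.    0.93  0.85]
```

View pics/e1s.png

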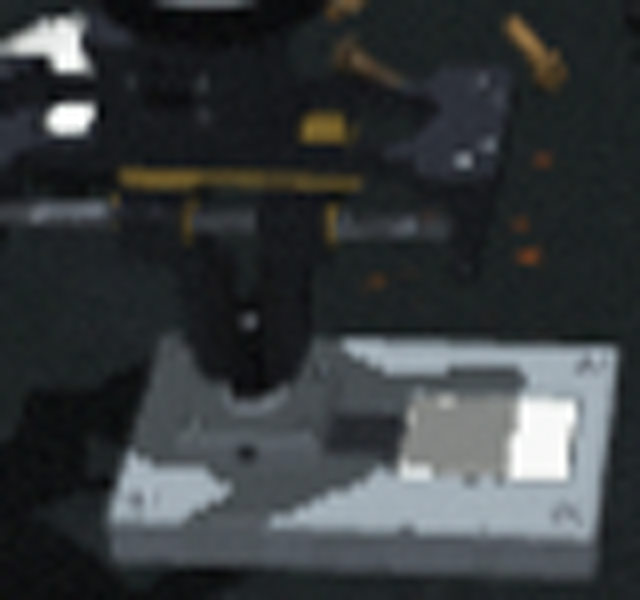

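View pics/e1t.png

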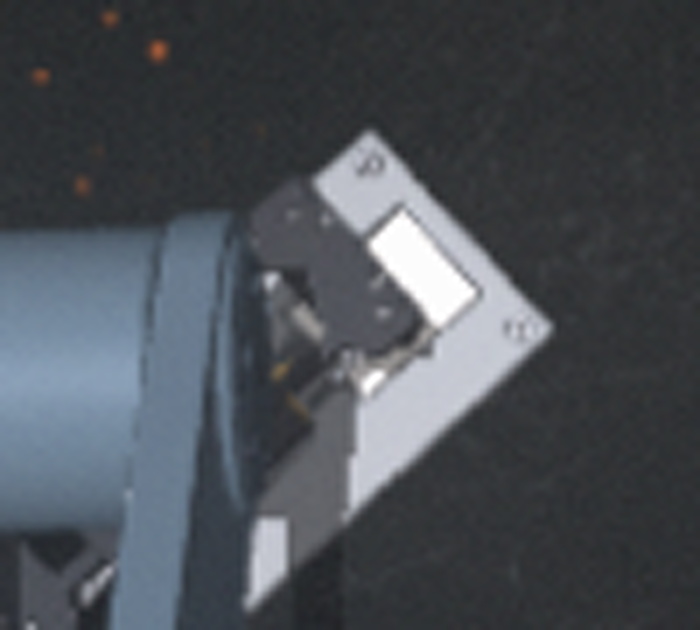

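The wing is held square between the pads (opening 9.7 mm, jaw yaw -48.2° against -138° at the seat, so about 90°), and the tile still sits flush. Handing in.

```bash
python3 -c "
from h import *
arm.close_job();st()"
```

```text
the job is handed in; nothing more can be done
the job is handed in; nothing more can be done
```

I set the 45 x 60 mm tile in the nest, pressed it flush, seated the thumbscrew and backed it off a quarter turn. I handed in with the wing still gripped.

- **Tile:** pressing on the ball side (16 N) and on the opposite side (11 to 23 N) both stopped at TCP z = 20.4 mm, so it is level and flush. The last pictures, partly hidden by the gripper, still show it flush. Two presses or readings went slightly over the 10 to 15 N suggested, but well below the limits.
- **Seating:** the screw turned about 160° clockwise, and torque rose to 0.43 and then 0.58 N m. The stop came at jaw yaw of about -138°, which matches the nest's direction measured in the images.
- **Final hold:** jaw yaw is -48.2°, so the screw is about 90° (1.57 rad) back from its seat. The grip is set to 25 N at 9.7 mm opening, and the time was 21.7 s.

**What disagreed:**
- **Side force:** 5 to 10 N remained on the tool while turning, and about 6 N at the end. It turned with the tool, and I did not trim it out.
- **Nest width:** the scene camera read it about 3 mm too wide, so I relied mainly on the top camera for that direction.
- **Turning torque:** the small readings while turning did not show the expected friction sign. I therefore judged the final angle from the jaw yaw.

I did not measure the bystanders again; the arm never worked close to them and I felt no unexpected contact.

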